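# Set the desk straight on the wooden desk stand

## Robot

A 7-joint arm with a two-finger parallel gripper is mounted at the origin on the work surface. World frame = base frame: x ahead of the robot, y to its left, z up, the work surface at z = 0. Lengths are in mm, angles in rad, forces in N, time in s.
With the tool pointing down it reaches from about 400 to 875 mm from the base axis. Payload 4.4 kg.
Tool frame: the origin (TCP) lies midway between the tips of the shut fingers; the grasp point (between the pads) lies 19 mm behind it; z points along the fingers, y is the line along which they close (so a half turn about z gives the same grasp; the last joint's range is limited). The gripper opens to 85 mm and grips with 20 to 120 N. Pads are 22 mm wide; open, the fingers measure 114 mm over their backs; the gripper's body (76 mm by 85 mm) begins 54 mm behind the grasp point. The pads swing forward as they close: fully open they stand 13 mm farther back than shut.
Start: joints at [1.166, 0.628, 0.038, 1.517, -0.027, 0.996, -0.02], TCP at [216.059, -613.055, 231.313] pointing down, gripper open.
Joint ranges: [-3.06, 3.06], [-0.37, 2.12], [-1.25, 1.32], [0.18, 2.47], [-1.1, 4.24], [0.23, 1.98], [-2.94, 2.94]. Speed limits (rad/s): [2.57, 2.57, 3.14, 3.14, 3.14, 3.14, 3.14].

## Interface

Orientations are given as [roll, pitch, yaw] about the fixed x, y, z axes, in that order (R = Rz(yaw) Ry(pitch) Rx(roll)).
In Python, from cell import ctrl gives the robot as it stands.
- The arm moves only by the shell command python3 -m handwheel 'ROWS'. ROWS is JSON, a list of rows, each a list of 3 entries, a list of its own where there are three numbers: the turn, a rotation vector about the tool's x, y, z in degrees, then the shift along the tool's x, y, z in m, then the closure, from 0 (fully open) to 1 (shut). A call has 1 to 5 rows; each row shifts and turns the commanded pose from where the row before left it, along the tool's axes as they then stand; what a row does not reach is not made up. A row lasts 1/12 s, in which the tool goes at most 41.7 mm and 7.16 degrees, less where a joint would pass 70% of its speed; a pose out of reach is approached as far as the arm can. A call is refused whole if a number of a shift passes 0.0417 or a number of a turn 7.16, either way. A call with a gripper value outside its range is refused whole. The fingers move at their own pace and stop on an object; the grip force is fixed at half the most. Time passes only in rows, so rows that do not move let the fingers close. It gives the time, the measured TCP pose, the force, the opening and the grip force at its end, in the units of the state.
- ctrl.read_state(): the state, without advancing time (a new reading comes with each control period).
- ctrl.get_image(name): name is "scene" or "top"; returns a dict with "pixels" (384x512x3 uint8, red, green, blue), "fx", "fy", "cx", "cy" (pixels), "pose" (4x4, takes a point from camera to world coordinates). Camera axes: x right, y up, looking along -z (the intrinsics and any distortion apply to the point x, -y, -z); pixel columns grow to the right and rows downward; lengths in mm; the calibration is good to about 2 mm. A picture is of the moment at which its call begins. There is no depth.
- ctrl.finish_job(): hands the job in; it is judged then, once.
The state is a dict: "clock": time; "qpos": joint angles; "qd": joint speeds; "tau": joint torques, N m; "eef_pos": TCP position; "tool_rot": TCP orientation; "force": force on the tool from outside, world axes, zero at the start; "torque": the same for the moment, N m; "width": finger opening in mm; "gripper_force": force on a finger pad.
Only numpy, scipy, OpenCV 4.12 (cv2) and the standard library are available. Lean on these libraries where they do the work, as an engineer would, in place of code of your own. Each camera call takes 0.05 s, during which the arm holds its last target. There are 200 camera calls.

## Task

Tidy the desk: put the mug upright on the middle of the round cork coaster, lay the tape roll flat in the middle of the long dark wooden stand, and put the small round tin centred on top of the tape roll. In line with the tape along the middle of the stand, stand the glue jar between the tape and the end of the stand nearer the coaster, and the grey square pen pot between the tape and the other end, with its sides square to the stand; both stand wholly on the stand, about a finger's width in from its end. Do not move or tip the drinking glass, and leave everything standing steady and released.

Things in the scene. Friction and masses are not known exactly. Their poses are not given: they have to be found in the camera images.
- stand: Low dark-brown wooden board fixed on the desk, 110 x 320 mm and 10 mm thick. Origin at the centre of its underside; its top is 10 mm above. Its x is the short way (away from the robot), its y the long way (towards the robot's left): its ends lie at y = +160 and -160 mm. Both ends look alike.
- coaster: Round flat cork coaster fixed on the desk, 100 mm across, 5 mm thick; origin at the centre of its underside. It lies beyond one end of the stand, either left or right; the drinking glass is on the other side.
- mug: White ceramic mug with a handle, loose: body 64 mm across, 85 mm tall, open at the top, about 0.2 kg. Origin at the centre of the underside, z up. The handle stands out towards its own +y, to about 60 mm from the axis; across its x the sides are free. At the start its handle points to the left within 40 degrees (world +y).
- jar: Squat closed glue jar, loose: white screw cap, amber glass partly covered by a pale label, 58 mm across at the body, 70 mm tall, about 0.16 kg. Origin at the centre of the underside, z up.
- pot: Grey square pen pot, empty and open at the top, loose: 60 x 60 mm, 85 mm tall, walls 4 mm, about 0.15 kg. Origin at the centre of the underside, z up; x and y are square to its sides.
- tape: Roll of brown adhesive tape lying flat, loose: ring 66 mm across, hole 26 mm, 24 mm tall, about 0.06 kg. Origin on its axis at the underside, z up along the axis.
- tin: Small flat round closed steel tin, plain grey metal, loose: 52 mm across, 22 mm tall, about 0.06 kg. Origin at the centre of the underside, z up.
- tumbler: Plain pale drinking glass (clear to milky) without a handle, loose, not to be disturbed: 66 mm across at the rim, 120 mm tall; stands beyond the end of the stand that is away from the coaster. Origin at the centre of the underside, z up.

How it is judged:
By the outcome, as a careful person would: the job done as asked, in the order asked, and still so for the second after the job is handed in, with the robot touching nothing.
It also fails if it takes over 128 s, if anything falls off the work surface, if the arm or the gripper's body presses on something with over 40 N, if the wrist force passes 120 N, or if a joint passes its speed limit or range.

## Working session

There is one attempt and no reset: what is moved stays moved. The work goes in short steps, Python scripts to look and compute and a shell command to move; the robot and the scene stay as the last step left them, time stands still between calls to the robot, and variables do not carry over. Pictures are saved under pics/ and viewed, at most 14 in all, crops included, and the job is handed in when it is done.

```bash
ls; mkdir -p pics; python3 - <<'E'
from cell import ctrl
import cv2
s=ctrl.read_state();print({k:s[k] for k in("clock","eef_pos","tool_rot","width")})
for n in("scene","top"):
    i=ctrl.get_image(n);print(n,{k:i[k] for k in i if k!="pixels"})
    cv2.imwrite(f"pics/{n}0.png",i["pixels"][:,:,::-1])
E
```

```text
pics
{'clock': 0.0, 'eef_pos': array([ 215.87534246, -612.45999602,  230.39208517]), 'tool_rot': array([-3.13973230e+00, -7.87438564e-06,  3.38818006e-01]), 'width': 85.23369960080674}
scene {'fx': 496.1501018109502, 'fy': 496.1501018109502, 'cx': 252.80027220176598, 'cy': 190.5405646177985, 'pose': array([[ 4.24294365e-01, -6.63433299e-01,  6.16303942e-01,
         1.31902684e+03],
       [ 9.05486694e-01,  3.17051071e-01, -2.82085919e-01,
        -3.65877562e+02],
       [-8.25463299e-03,  6.77742485e-01,  7.35253007e-01,
         9.69194291e+02],
       [ 0.00000000e+00,  0.00000000e+00,  0.00000000e+00,
         1.00000000e+00]])}
top {'fx': 401.5312400570714, 'fy': 401.5312400570714, 'cx': 260.1783145856667, 'cy': 189.79099983453298, 'pose': array([[ 2.50888126e-02,  9.91795913e-01, -1.25345195e-01,
         4.46649271e+02],
       [-9.99604941e-01,  2.64778696e-02,  9.42789847e-03,
        -2.18537655e+00],
       [ 1.26694249e-02,  1.25059142e-01,  9.92068393e-01,
         9.19037088e+02],
       [ 0.00000000e+00,  0.00000000e+00,  0.00000000e+00,
         1.00000000e+00]])}
```

View pics/scene0.png

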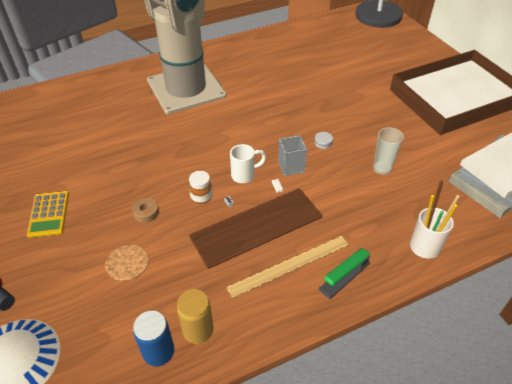

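View pics/top0.png

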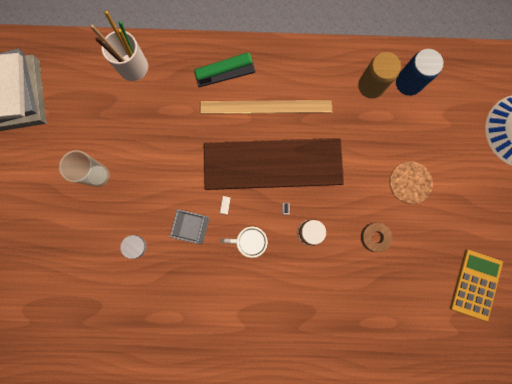

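The top view shows the stand around (273,164) and the coaster at (412,182), on the robot's right (-y). The mug is at (251,242) with its handle to the left, the jar at (314,232), the tape at (377,237), the pot at (189,227), the tin at (133,247) and the tumbler at about (90,172). A small eraser and a sharpener lie at (225,205) and (286,209).

```bash
cat > h.py <<'E'
from cell import ctrl
import cv2, numpy as np
def grab(n,save=None):
    i=ctrl.get_image(n)
    if save: cv2.imwrite(f"pics/{save}.png",i["pixels"][:,:,::-1])
    return i
def ray(i,uv,z):
    u,v=uv; P=i["pose"]
    d=P[:3,:3]@np.array([(u-i["cx"])/i["fx"],-(v-i["cy"])/i["fy"],-1.])
    o=P[:3,3]; return (o+d*(z-o[2])/d[2])[:2]
def proj(i,p):
    P=i["pose"]; c=P[:3,:3].T@(np.asarray(p,float)-P[:3,3])
    return np.array([i["cx"]+i["fx"]*c[0]/-c[2], i["cy"]-i["fy"]*c[1]/-c[2]])
def blob(m,box):
    x0,y0,x1,y1=box; w=np.zeros_like(m); w[y0:y1,x0:x1]=m[y0:y1,x0:x1]
    cs,_=cv2.findContours(w,cv2.RETR_EXTERNAL,cv2.CHAIN_APPROX_NONE)
    return max(cs,key=cv2.contourArea)
E
python3 - <<'E'
from h import *
i=grab("top");np.set_printoptions(precision=1,suppress=True)
rgb=i["pixels"];hsv=cv2.cvtColor(rgb,cv2.COLOR_RGB2HSV);H,S,V=cv2.split(hsv)
for n,p in dict(wood=(350,210),stand=(270,165),coaster=(405,180),tape=(368,237),tin=(133,247),pot=(178,222),potin=(189,227),mug=(240,240),cap=(314,232)).items(): print(n,hsv[p[1],p[0]])
grey=((S<110)).astype(np.uint8)*255
cv2.imwrite("pics/mask.png",cv2.resize(np.hstack([rgb[120:280,60:460,::-1]]),None,fx=2,fy=2,interpolation=cv2.INTER_CUBIC))
def rep(n,c,z):
    w=np.array([ray(i,p[0],z) for p in c],np.float32)
    print(n,"circ",cv2.minEnclosingCircle(w),"rect",cv2.minAreaRect(w))
rep("tin",blob(grey,(110,230,155,265)),22)
rep("cap",blob(grey,(298,215,332,250)),70)
rep("pot",blob(grey,(165,205,213,250)),85)
rep("mug",blob(grey,(215,220,272,260)),85)
dark=(V<75).astype(np.uint8)*255
rep("stand",blob(dark,(195,130,352,197)),10)
co=((V>150)&(H<20)).astype(np.uint8)*255
rep("coaster",blob(cv2.morphologyEx(co,cv2.MORPH_CLOSE,np.ones((7,7))),(385,155,440,208)),5)
rep("tape",blob(((S<185)&(S>30)).astype(np.uint8)*255,(355,215,400,258)),24)
E
```

```text
wood [ 10 171 174]
stand [  9 167  90]
coaster [ 13 142 210]
tape [ 12 145 157]
tin [  9  27 191]
pot [ 12  24 107]
potin [ 13  25 143]
mug [ 18  26 241]
cap [ 15  39 239]
tin circ ((426.70758056640625, 266.8905029296875), 28.280197143554688) rect ((426.647705078125, 267.2986145019531), (50.19829559326172, 55.197288513183594), 1.4473739862442017)
cap circ ((467.6191711425781, -124.30583953857422), 26.463987350463867) rect ((467.380859375, -123.83422088623047), (50.30956268310547, 50.87843322753906), 1.4313791990280151)
pot circ ((471.9750061035156, 135.42666625976562), 43.85371398925781) rect ((471.9305114746094, 134.36993408203125), (70.75364685058594, 60.25175094604492), 78.18856048583984)
mug circ ((443.95050048828125, 20.495849609375), 47.64329147338867) rect ((438.4039306640625, 15.741783142089844), (64.22209930419922, 87.96674346923828), 27.070268630981445)
stand circ ((565.4541015625, 38.706016540527344), 60.444007873535156) rect ((565.4531860351562, 38.70598602294922), (2.3018059730529785, 120.86595153808594), 1.5348948240280151)
coaster circ ((592.5528564453125, -361.87432861328125), 89.52326965332031) rect ((592.5527954101562, -361.8743591308594), (121.63640594482422, 131.3856201171875), 1.4978243112564087)
tape circ ((463.51141357421875, -273.2574462890625), 68.78043365478516) rect ((463.51141357421875, -273.2574768066406), (92.82557678222656, 101.52019500732422), 1.4083727598190308)
```

View pics/mask.png

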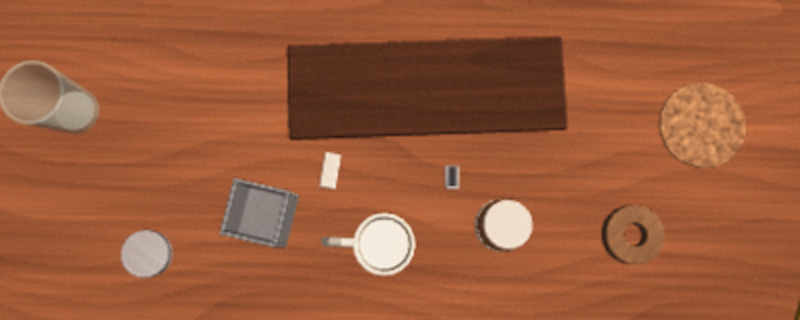

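The enlarged crop shows the stand corners at (288,45), (562,37), (566,129) and (290,138), the coaster at (703,124), and the tape at (634,235). The mug rim is at (384,243) with the handle tip at (322,242). Next I'll turn these into positions and cross-check them in the scene view.

```bash
python3 - <<'E'
from h import *
np.set_printoptions(precision=1,suppress=True)
i=grab("top");s=grab("scene")
f=lambda x,y,z: ray(i,(60+(x+.5)/2-.5,120+(y+.5)/2-.5),z)
c=np.array([f(288,45,10),f(562,37,10),f(566,129,10),f(290,138,10)],np.float32)
print("stand",cv2.minAreaRect(c),c.mean(0),c)
P={}
P["stand"]=(*c.mean(0),10)
P["coaster"]=(*f(703,124.5,5),5);P["tape"]=(*f(634,234.5,24),24);P["mug"]=(*f(384.5,243.5,85),85)
P["handle"]=(*f(322,242,60),60);P["tin"]=(*f(145.5,253,22),22);P["cap"]=(*f(507,224,70),70);P["pot"]=(473,139.5,85)
P["tumbler"]=(*f(33,93,120),120);P["tumbler0"]=(*f(78,112,0),0)
P["eraser"]=(*f(331,170,8),8);P["sharp"]=(*f(452,177,8),8)
im=s["pixels"][:,:,::-1].copy()
big=cv2.resize(im,None,fx=3,fy=3,interpolation=cv2.INTER_CUBIC)
for k,p in P.items():
    print(k,np.array(p)); q=(proj(s,p)+.5)*3-.5
    cv2.drawMarker(big,tuple(int(round(a)) for a in q),(255,0,255),0,12,1)
# pot rim square
a=np.radians(-11.8);R=np.array([[np.cos(a),-np.sin(a)],[np.sin(a),np.cos(a)]])
for d in((30,30),(30,-30),(-30,-30),(-30,30)):
    q=(proj(s,(*(R@d+[473,139.5]),85))+.5)*3-.5;cv2.circle(big,tuple(int(round(a)) for a in q),3,(0,255,0),1)
for d in c:
    q=(proj(s,(*d,10))+.5)*3-.5;cv2.circle(big,tuple(int(round(a)) for a in q),3,(0,255,0),1)
cv2.imwrite("pics/chk.png",big[360:860,280:1080+0][:, :])
cv2.imwrite("pics/chk.png",cv2.resize(big[350:860,290:1230],None,fx=.85,fy=.85))
E
```

```text
stand ((623.8842163085938, -39.5113525390625), (108.48455810546875, 318.0625915527344), 3.3327419757843018) [624.  -39.2] [[ 668.8  122.4]
 [ 687.3 -195.1]
 [ 579.4 -199.7]
 [ 560.5  115.5]]
stand [624.  -39.2  10. ]
coaster [ 589.6 -359.5    5. ]
tape [ 460.9 -272.3   24. ]
mug [444.3   4.   85. ]
handle [444.1  70.5  60. ]
tin [427.1 267.5  22. ]
cap [ 467.8 -124.3   70. ]
pot [473.  139.5  85. ]
tumbler [585.4 360.8 120. ]
tumbler0 [585.5 362.    0. ]
eraser [525.4  67.7   8. ]
sharp [521.  -70.1   8. ]
```

View pics/chk.png

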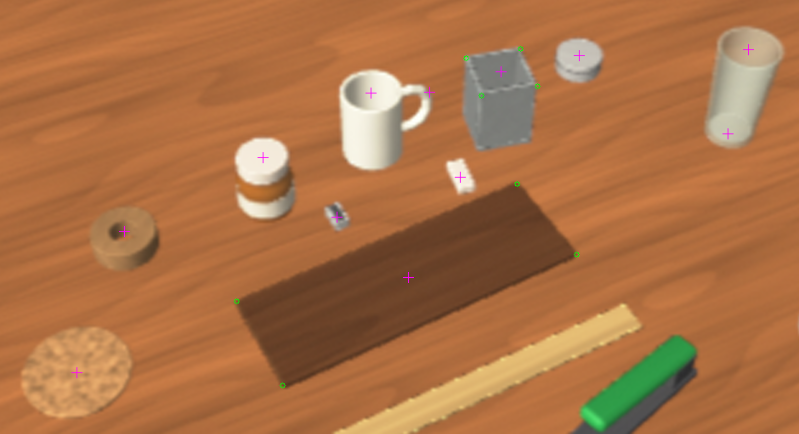

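The projections agree with the scene view to about 2 mm. I'll start with the mug: turn the tool to yaw 90°, so that tool x = world y, tool y = world x and z is down, then travel to it.

```bash
python3 -m handwheel '[[[0,0,-7.06],[0,0,0],0],[[0,0,-7.06],[0,0,0],0],[[0,0,-7.06],[0,0,0],0],[[0,0,-7.06],[0,0,0],0],[[0,0,-7.06],[0,0,0],0]]'
python3 -m handwheel '[[[0,0,-7.06],[0,0,0],0],[[0,0,-7.06],[0,0,0],0],[[0,0,-7.06],[0,0,0],0],[[0,0,-7.06],[0,0,0],0],[[0,0,-7.06],[0,0,0],0]]'
python3 -m handwheel '[[[0,0,0],[0,0.03,0],0],[[0,0,0],[0,0.03,0],0],[[0,0,0],[0,0.03,0],0],[[0,0,0],[0,0.03,0],0],[[0,0,0],[0,0,0],0]]'
```

```text
clock: 0.67
eef_pos: [216.0, -613.0, 231.2]
tool_rot: [-3.141, -0.0, 0.961]
force: [-0.6, -0.8, -0.2]
width: 85.8
gripper_force: 0.0
clock: 1.08
eef_pos: [215.9, -613.0, 231.2]
tool_rot: [-3.141, -0.0, 1.577]
force: [0.4, 0.3, -0.5]
width: 85.4
gripper_force: 0.0
clock: 1.5
eef_pos: [345.1, -610.2, 231.0]
tool_rot: [3.135, -0.002, 1.579]
force: [0.5, 0.8, 0.2]
width: 85.6
gripper_force: 0.0
```

```bash
python3 -m handwheel '[[[0,0,0],[0,0,0],0],[[0,0,0],[0,0,0],0]]'
python3 -m handwheel '[[[0,0,0],[0,0.025,0],0],[[0,0,0],[0,0.025,0],0],[[0,0,0],[0,0.025,0],0],[[0,0,0],[0,0.025,0],0],[[0,0,0],[0,0,0],0]]'
python3 -m handwheel '[[[0,0,0],[0.03,0,0],0],[[0,0,0],[0.03,0,0],0],[[0,0,0],[0.03,0,0],0],[[0,0,0],[0.03,0,0],0],[[0,0,0],[0.03,0,0],0]]'
python3 -m handwheel '[[[0,0,0],[0.03,0,0],0],[[0,0,0],[0.03,0,0],0],[[0,0,0],[0.03,0,0],0],[[0,0,0],[0.03,0,0],0],[[0,0,0],[0.03,0,0],0]]'
python3 -m handwheel '[[[0,0,0],[0,0,0],0],[[0,0,0],[0,0,0],0],[[0,0,0],[0,0,0],0]]'
```

```text
clock: 1.67
eef_pos: [335.1, -613.1, 230.9]
tool_rot: [-3.14, -0.0, 1.571]
force: [-0.6, -0.3, -0.2]
width: 85.7
gripper_force: 0.0
clock: 2.08
eef_pos: [440.8, -611.2, 230.9]
tool_rot: [3.137, -0.002, 1.575]
force: [0.5, 2.1, 0.1]
width: 85.3
gripper_force: 0.0
clock: 2.5
eef_pos: [433.5, -462.9, 231.4]
tool_rot: [-3.14, 0.001, 1.568]
force: [0.3, 0.4, -0.4]
width: 85.4
gripper_force: 0.0
clock: 2.92
eef_pos: [433.9, -313.2, 231.6]
tool_rot: [-3.141, 0.001, 1.568]
force: [0.3, -0.0, -0.4]
width: 85.3
gripper_force: 0.0
clock: 3.17
eef_pos: [434.9, -314.8, 231.7]
tool_rot: [-3.141, 0.002, 1.569]
force: [-0.1, -0.6, 0.1]
width: 85.4
gripper_force: 0.0
```

```bash
python3 -m handwheel '[[[0,0,0],[0.02,0.005,0],0],[[0,0,0],[0.035,0.004,0],0],[[0,0,0],[0.035,0,0],0],[[0,0,0],[0.035,0,0],0],[[0,0,0],[0.035,0,0],0]]'
python3 -m handwheel '[[[0,0,0],[0.035,0,0],0],[[0,0,0],[0.035,0,0],0],[[0,0,0],[0.035,0,0],0],[[0,0,0],[0.035,0,0],0],[[0,0,0],[0.019,0,0],0]]'
python3 -m handwheel '[[[0,0,0],[0,0,0.02],0],[[0,0,0],[0,0,0.03],0],[[0,0,0],[0,0,0.03],0],[[0,0,0],[0,0,0.02],0],[[0,0,0],[0,0,0.01],0]]'
python3 -m handwheel '[[[0,0,0],[0,0,0],0],[[0,0,0],[0,0,0],0],[[0,0,0],[0,0,0],0]]'
python3 - <<'E'
from h import *
a=grab("top")["pixels"][160:280,180:330,::-1];b=grab("scene")["pixels"][90:240,190:340,::-1]
cv2.imwrite("pics/mug1.png",np.hstack([cv2.resize(a,(400,320)),cv2.resize(b,(400,320))]))
E
```

```text
clock: 3.58
eef_pos: [444.7, -153.8, 231.2]
tool_rot: [3.141, 0.001, 1.567]
force: [1.0, 0.5, 0.4]
width: 85.6
gripper_force: 0.0
clock: 4.0
eef_pos: [445.5, 8.2, 231.6]
tool_rot: [3.14, -0.001, 1.572]
force: [0.0, 0.8, -0.1]
width: 85.4
gripper_force: 0.0
clock: 4.42
eef_pos: [444.1, 3.9, 118.9]
tool_rot: [-3.138, 0.001, 1.568]
force: [-0.5, -0.4, -0.3]
width: 85.6
gripper_force: 0.0
clock: 4.67
eef_pos: [445.9, 5.1, 121.9]
tool_rot: [3.14, 0.0, 1.569]
force: [0.4, -0.1, 0.0]
width: 85.4
gripper_force: 0.0
```

View pics/mug1.png

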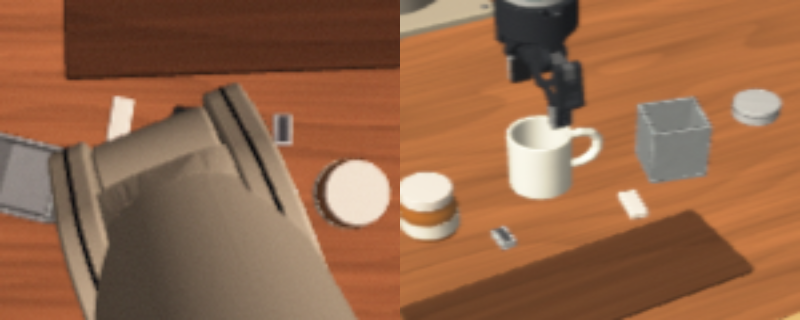

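The gripper is above the mug, with its fingers straddling it along x (mug at about (540,155) in the right panel). I'll descend and grip.

```bash
python3 -m handwheel '[[[0,0,0],[0,0,0.015],0],[[0,0,0],[0,0,0.025],0],[[0,0,0],[0,0,0.025],0],[[0,0,0],[0,0,0.015],0],[[0,0,0],[0,0,0.005],0]]'
python3 -m handwheel '[[[0,0,0],[0,0,0],0],[[0,0,0],[0,0,0],0.3],[[0,0,0],[0,0,0],0.3],[[0,0,0],[0,0,0],0.6],[[0,0,0],[0,0,0],1]]'
python3 -m handwheel '[[[0,0,0],[0,0,0],1],[[0,0,0],[0,0,0],1],[[0,0,0],[0,0,0],1],[[0,0,0],[0,0,0],1],[[0,0,0],[0,0,0],1]]'
```

```text
clock: 5.18
eef_pos: [444.6, 5.9, 35.1]
tool_rot: [-3.14, 0.0, 1.571]
force: [-0.4, 0.3, 0.5]
width: 85.9
gripper_force: 0.0
clock: 5.6
eef_pos: [445.3, 5.8, 37.4]
tool_rot: [3.14, 0.0, 1.571]
force: [-1.0, 0.6, 7.1]
width: 61.9
gripper_force: 66.1
clock: 6.02
eef_pos: [445.4, 5.8, 37.4]
tool_rot: [3.14, 0.0, 1.571]
force: [-1.4, -1.0, 7.4]
width: 61.3
gripper_force: 66.1
```

```bash
python3 -m handwheel '[[[0,0,0],[0,0,-0.01],1],[[0,0,0],[0,0,-0.02],1],[[0,0,0],[0,0,-0.03],1],[[0,0,0],[0,0,-0.03],1],[[0,0,0],[0,0,-0.02],1]]'
python3 -m handwheel '[[[0,0,0],[0,0,-0.01],1],[[0,0,0],[-0.01,0.004,0],1],[[0,0,0],[-0.02,0.008,0],1],[[0,0,0],[-0.025,0.01,0],1],[[0,0,0],[-0.025,0.01,0],1]]'
python3 -m handwheel '[[[0,0,0],[-0.025,0.01,0],1],[[0,0,0],[-0.025,0.01,0],1],[[0,0,0],[-0.025,0.01,0],1],[[0,0,0],[-0.025,0.01,0],1],[[0,0,0],[-0.025,0.01,0],1]]'
python3 -m handwheel '[[[0,0,0],[-0.025,0.01,0],1],[[0,0,0],[-0.025,0.01,0],1],[[0,0,0],[-0.025,0.01,0],1],[[0,0,0],[-0.025,0.01,0],1],[[0,0,0],[-0.025,0.01,0],1]]'
python3 -m handwheel '[[[0,0,0],[-0.02,0.008,0],1],[[0,0,0],[-0.01,0.004,0],1],[[0,0,0],[-0.003,0,0],1],[[0,0,0],[0,0,0],1],[[0,0,0],[0,0,0],1]]'
```

```text
clock: 6.43
eef_pos: [445.6, 6.1, 148.9]
tool_rot: [3.139, -0.0, 1.571]
force: [0.6, 0.4, -1.6]
width: 61.6
gripper_force: 66.1
clock: 6.85
eef_pos: [476.9, -75.6, 155.8]
tool_rot: [-3.141, 0.0, 1.572]
force: [0.6, 0.2, -2.5]
width: 62.0
gripper_force: 66.1
clock: 7.27
eef_pos: [526.4, -201.5, 155.2]
tool_rot: [-3.14, -0.0, 1.57]
force: [0.1, 0.0, -2.3]
width: 61.6
gripper_force: 66.1
clock: 7.68
eef_pos: [576.0, -326.4, 154.7]
tool_rot: [-3.139, -0.0, 1.57]
force: [0.4, 0.3, -2.9]
width: 61.7
gripper_force: 66.1
clock: 8.1
eef_pos: [588.0, -356.2, 155.3]
tool_rot: [-3.14, -0.002, 1.571]
force: [-0.4, 0.7, -2.4]
width: 62.1
gripper_force: 66.1
```

```bash
python3 -m handwheel '[[[0,0,0],[-0.0015,0.0015,0.01],1],[[0,0,0],[0,0,0.025],1],[[0,0,0],[0,0,0.03],1],[[0,0,0],[0,0,0.025],1],[[0,0,0],[0,0,0.012],1]]'
python3 -m handwheel '[[[0,0,0],[0,0,0.003],1],[[0,0,0],[0,0,0],1],[[0,0,0],[0,0,0],1]]'
python3 - <<'E'
from h import *
i=grab("scene")
b=i["pixels"][170:310,70:210,::-1].copy()
cv2.imwrite("pics/mug2.png",cv2.resize(b,(560,560),interpolation=cv2.INTER_CUBIC))
print(proj(i,(589.6,-359.5,5)),[proj(i,(589.6+32*np.cos(a),-359.5+32*np.sin(a),5)) for a in np.radians([-25,155])])
E
```

```text
clock: 8.52
eef_pos: [588.1, -356.3, 50.3]
tool_rot: [-3.136, -0.003, 1.573]
force: [-0.3, -0.1, -3.7]
width: 61.4
gripper_force: 66.1
clock: 8.77
eef_pos: [591.7, -358.5, 52.6]
tool_rot: [3.139, 0.001, 1.571]
force: [-0.2, -0.1, -1.5]
width: 62.0
gripper_force: 66.1
[126.32995054 262.17768713] [array([123.94684893, 273.79508683]), array([128.62559313, 250.98664202])]
```

View pics/mug2.png

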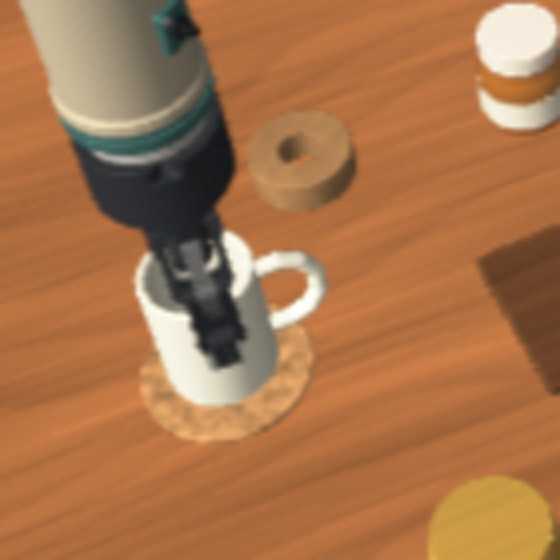

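The mug hangs upright, centred above the coaster (base at about (222,390), coaster centre at about (225,370)). I'll lower it and release.

```bash
python3 -m handwheel '[[[0,0,0],[0,-0.0015,0.004],1],[[0,0,0],[0,0,0.003],1],[[0,0,0],[0,0,0.002],1],[[0,0,0],[0,0,0.0005],1],[[0,0,0],[0,0,0],1]]'
python3 -m handwheel '[[[0,0,0],[0,0,0],0.5],[[0,0,0],[0,0,0],0.3],[[0,0,0],[0,0,0],0.2],[[0,0,0],[0,0,0],0.0],[[0,0,0],[0,0,0],0]]'
python3 -m handwheel '[[[0,0,0],[0,0,0],0],[[0,0,0],[0,0,0],0],[[0,0,0],[0,0,-0.01],0],[[0,0,0],[0,0,-0.02],0],[[0,0,0],[0,0,-0.02],0]]'
python3 -m handwheel '[[[0,0,0],[0,0,-0.025],0],[[0,0,0],[0,0,-0.025],0],[[0,0,0],[0,0,-0.02],0],[[0,0,0],[0,0,-0.01],0],[[0,0,0],[0,0,0],0]]'
```

```text
clock: 9.23
eef_pos: [589.1, -358.9, 42.5]
tool_rot: [3.141, 0.001, 1.571]
force: [-1.5, 1.1, 2.7]
width: 62.2
gripper_force: 66.5
clock: 9.65
eef_pos: [589.2, -358.2, 41.5]
tool_rot: [3.141, -0.0, 1.571]
force: [0.4, 0.8, -0.2]
width: 85.4
gripper_force: 0.0
clock: 10.07
eef_pos: [588.5, -358.1, 92.1]
tool_rot: [-3.14, -0.001, 1.571]
force: [-0.2, 0.2, 0.6]
width: 85.3
gripper_force: 0.0
clock: 10.48
eef_pos: [590.7, -359.2, 175.2]
tool_rot: [3.137, 0.003, 1.571]
force: [0.2, -0.5, -0.5]
width: 85.5
gripper_force: 0.0
```

```bash
python3 -m handwheel '[[[0,0,0],[0.01,-0.014,0],0],[[0,0,0],[0.017,-0.026,0],0],[[0,0,0],[0.02,-0.03,0],0],[[0,0,0],[0.02,-0.03,0],0],[[0,0,0],[0.015,-0.02,0],0]]'
python3 -m handwheel '[[[0,0,0],[0.005,-0.0095,0],0],[[0,0,0],[0,0,0],0],[[0,0,0],[0,0,0],0]]'
python3 -m handwheel '[[[0,0,0],[0,0,0.015],0],[[0,0,0],[0,0,0.03],0],[[0,0,0],[0,0,0.035],0],[[0,0,0],[0,0,0.035],0],[[0,0,0],[0,0,0.02],0]]'
python3 -m handwheel '[[[0,0,0],[0,0,0.01],0],[[0,0,0],[0,0,0],0],[[0,0,0],[0,0,0],0]]'
python3 - <<'E'
from h import *
b=grab("scene")["pixels"][170:310,70:210,::-1]
cv2.imwrite("pics/tape1.png",cv2.resize(b,(560,560),interpolation=cv2.INTER_CUBIC))
E
```

```text
clock: 10.9
eef_pos: [464.6, -274.5, 170.3]
tool_rot: [-3.137, -0.002, 1.571]
force: [0.5, 0.2, 0.3]
width: 85.4
gripper_force: 0.0
clock: 11.15
eef_pos: [459.3, -271.6, 171.3]
tool_rot: [-3.141, -0.0, 1.571]
force: [-0.3, -0.6, 0.2]
width: 85.6
gripper_force: 0.0
clock: 11.57
eef_pos: [459.2, -271.6, 33.0]
tool_rot: [-3.139, -0.001, 1.571]
force: [0.4, 0.7, 0.7]
width: 85.4
gripper_force: 0.0
clock: 11.82
eef_pos: [460.4, -271.7, 26.6]
tool_rot: [3.141, -0.0, 1.571]
force: [-0.3, 0.7, 2.2]
width: 85.3
gripper_force: 0.0
```

View pics/tape1.png

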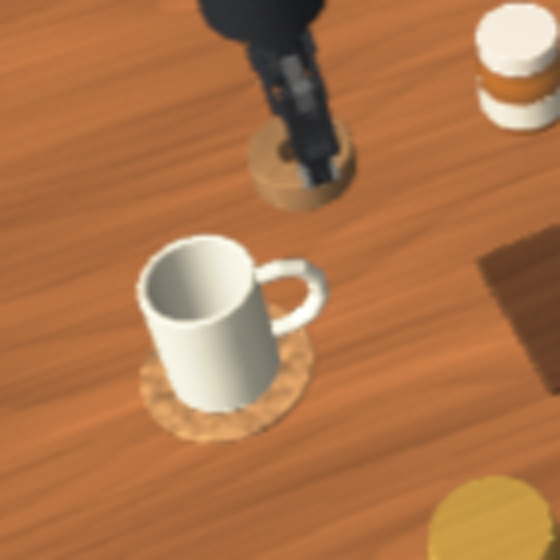

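The mug stands centred on the coaster, and the fingers are over the tape at about (310,160). I'll go down and grip the tape.

```bash
python3 -m handwheel '[[[0,0,0],[0,0,0.01],0],[[0,0,0],[0,0,0.008],0],[[0,0,0],[0,0,0.005],0],[[0,0,0],[0,0,0.002],0],[[0,0,0],[0,0,0],0]]'
python3 -m handwheel '[[[0,0,0],[0,0,0],0],[[0,0,0],[0,0,0],0.3],[[0,0,0],[0,0,0],0.3],[[0,0,0],[0,0,0],0.6],[[0,0,0],[0,0,0],1]]'
python3 -m handwheel '[[[0,0,0],[0,0,0],1],[[0,0,0],[0,0,0],1],[[0,0,0],[0,0,0],1],[[0,0,0],[0,0,0],1],[[0,0,0],[0,0,0],1]]'
```

```text
clock: 12.28
eef_pos: [459.2, -271.4, 1.3]
tool_rot: [-3.141, -0.0, 1.571]
force: [-1.0, -0.3, 0.3]
width: 85.4
gripper_force: 0.0
clock: 12.7
eef_pos: [459.8, -271.6, 3.0]
tool_rot: [3.141, 0.001, 1.572]
force: [-1.4, 0.2, 9.2]
width: 64.4
gripper_force: 64.0
clock: 13.12
eef_pos: [459.8, -271.6, 3.0]
tool_rot: [3.141, 0.001, 1.572]
force: [-1.8, 0.2, 9.2]
width: 63.9
gripper_force: 64.0
```

```bash
python3 -m handwheel '[[[0,0,0],[0,0,-0.01],1],[[0,0,0],[0,0,-0.02],1],[[0,0,0],[0,0,-0.03],1],[[0,0,0],[0,0,-0.03],1],[[0,0,0],[0,0,-0.02],1]]'
python3 -m handwheel '[[[0,0,0],[0.01,0.007,-0.005],1],[[0,0,0],[0.02,0.014,0],1],[[0,0,0],[0.025,0.018,0],1],[[0,0,0],[0.025,0.018,0],1],[[0,0,0],[0.025,0.018,0],1]]'
python3 -m handwheel '[[[0,0,0],[0.025,0.018,0],1],[[0,0,0],[0.025,0.018,0],1],[[0,0,0],[0.025,0.018,0],1],[[0,0,0],[0.025,0.018,0],1],[[0,0,0],[0.015,0.01,0],1]]'
python3 -m handwheel '[[[0,0,0],[0.0085,0.005,0],1],[[0,0,0],[0.004,0.002,0],1],[[0,0,0],[0,0,0],1],[[0,0,0],[0,0,0],1]]'
```

```text
clock: 13.53
eef_pos: [460.2, -271.8, 114.8]
tool_rot: [3.139, 0.001, 1.571]
force: [1.4, -0.2, -0.9]
width: 64.2
gripper_force: 66.2
clock: 13.95
eef_pos: [535.0, -164.6, 116.6]
tool_rot: [-3.141, -0.0, 1.571]
force: [1.0, -0.2, -1.7]
width: 64.1
gripper_force: 66.2
clock: 14.37
eef_pos: [618.3, -46.0, 116.6]
tool_rot: [3.14, -0.003, 1.575]
force: [1.4, -0.0, -0.2]
width: 64.4
gripper_force: 66.2
clock: 14.7
eef_pos: [622.4, -40.5, 116.4]
tool_rot: [-3.14, 0.001, 1.57]
force: [0.1, 0.1, -1.2]
width: 63.9
gripper_force: 66.2
```

```bash
python3 -m handwheel '[[[0,0,0],[0.0015,0.0015,0.01],1],[[0,0,0],[0,0,0.025],1],[[0,0,0],[0,0,0.025],1],[[0,0,0],[0,0,0.02],1],[[0,0,0],[0,0,0.01],1]]'
python3 -m handwheel '[[[0,0,0],[0,0,0.003],1],[[0,0,0],[0,0,0],1],[[0,0,0],[0,0,0],1]]'
```

```text
clock: 15.12
eef_pos: [622.4, -39.3, 23.6]
tool_rot: [-3.137, 0.001, 1.569]
force: [-1.6, 0.4, -1.0]
width: 64.1
gripper_force: 66.2
clock: 15.37
eef_pos: [625.6, -37.8, 24.6]
tool_rot: [3.14, -0.0, 1.57]
force: [0.4, 1.1, -0.1]
width: 64.1
gripper_force: 66.2
```

```bash
python3 -m handwheel '[[[0,0,0],[-0.001,-0.0015,0.004],1],[[0,0,0],[0,0,0.004],1],[[0,0,0],[0,0,0.002],1],[[0,0,0],[0,0,0.001],1],[[0,0,0],[0,0,0],1]]'
python3 -m handwheel '[[[0,0,0],[0,0,0],1],[[0,0,0],[0,0,0],0.3],[[0,0,0],[0,0,0],0.2],[[0,0,0],[0,0,0],0.0],[[0,0,0],[0,0,0],0]]'
python3 -m handwheel '[[[0,0,0],[0,0,0],0],[[0,0,0],[0,0,0],0],[[0,0,0],[0,0,-0.01],0],[[0,0,0],[0,0,-0.02],0],[[0,0,0],[0,0,-0.03],0]]'
python3 -m handwheel '[[[0,0,0],[0,0,-0.035],0],[[0,0,0],[0,0,-0.035],0],[[0,0,0],[0,0,-0.02],0],[[0,0,0],[0,0,-0.01],0],[[0,0,0],[0,0,0],0]]'
```

```text
clock: 15.78
eef_pos: [623.4, -38.6, 13.1]
tool_rot: [-3.142, 0.0, 1.571]
force: [-1.1, 0.4, 1.9]
width: 64.2
gripper_force: 66.4
clock: 16.2
eef_pos: [623.6, -38.3, 12.8]
tool_rot: [3.141, -0.0, 1.571]
force: [-0.1, -0.6, 0.5]
width: 85.4
gripper_force: 0.0
clock: 16.62
eef_pos: [621.4, -38.4, 71.7]
tool_rot: [-3.137, -0.0, 1.571]
force: [0.1, -0.8, 0.3]
width: 85.3
gripper_force: 0.0
clock: 17.03
eef_pos: [625.0, -38.4, 175.8]
tool_rot: [3.136, 0.0, 1.571]
force: [-0.1, 0.4, -0.4]
width: 85.5
gripper_force: 0.0
```

```bash
python3 -m handwheel '[[[0,0,0],[0.012,-0.008,0],0],[[0,0,0],[0.024,-0.016,0],0],[[0,0,0],[0.03,-0.02,0],0],[[0,0,0],[0.03,-0.02,0],0],[[0,0,0],[0.03,-0.02,0],0]]'
python3 -m handwheel '[[[0,0,0],[0.03,-0.02,0],0],[[0,0,0],[0.03,-0.02,0],0],[[0,0,0],[0.03,-0.02,0],0],[[0,0,0],[0.03,-0.02,0],0],[[0,0,0],[0.025,-0.015,0],0]]'
python3 -m handwheel '[[[0,0,0],[0.02,-0.01,0],0],[[0,0,0],[0.01,-0.005,0],0],[[0,0,0],[0.005,-0.0025,0],0],[[0,0,0],[0,0,0],0],[[0,0,0],[0,0,0],0]]'
python3 - <<'E'
from h import *
i=grab("top");s=grab("scene")
b=cv2.resize(i["pixels"][110:220,190:450,::-1],None,fx=3,fy=3,interpolation=cv2.INTER_CUBIC)
d=cv2.resize(s["pixels"][180:290,80:340,::-1],None,fx=2.4,fy=2.4,interpolation=cv2.INTER_CUBIC)
d=cv2.copyMakeBorder(d,0,0,0,b.shape[1]-d.shape[1],0)
cv2.imwrite("pics/tape2.png",np.vstack([b,d]))
E
```

```text
clock: 17.45
eef_pos: [537.1, 88.1, 171.0]
tool_rot: [-3.138, 0.0, 1.57]
force: [-0.3, 1.9, 0.5]
width: 85.5
gripper_force: 0.0
clock: 17.87
eef_pos: [441.2, 233.9, 171.3]
tool_rot: [-3.138, 0.001, 1.573]
force: [0.5, 0.1, -0.6]
width: 85.5
gripper_force: 0.0
clock: 18.28
eef_pos: [427.4, 265.9, 172.2]
tool_rot: [-3.141, 0.002, 1.569]
force: [0.8, -0.7, -0.0]
width: 85.2
gripper_force: 0.0
```

View pics/tape2.png

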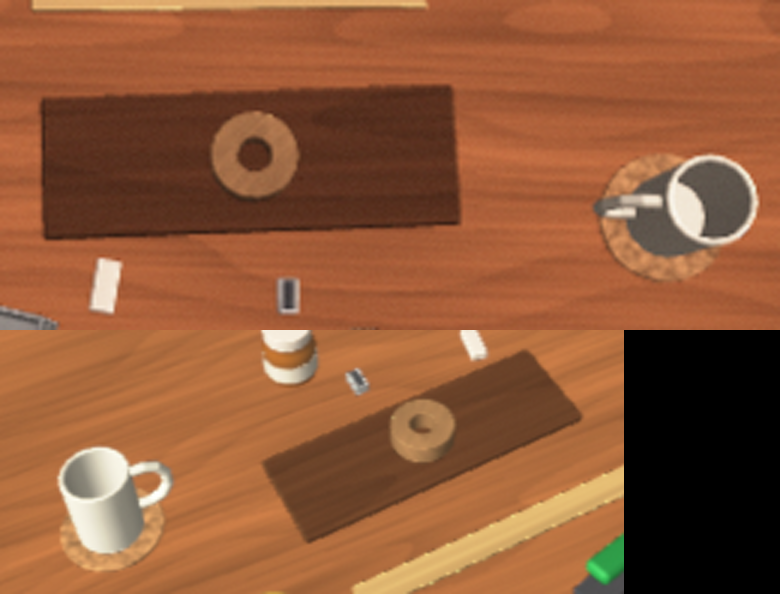

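The tape is centred at about (255,154) in the top crop, with the stand corners at (41,99), (451,86), (460,222) and (45,239) and the mug rim at (712,199). In the lower panel the mug sits inside the coaster. I'll compute the offsets.

```bash
python3 - <<'E'
from h import *
np.set_printoptions(precision=1,suppress=True)
i=grab("top");s=grab("scene")
f=lambda x,y,z: ray(i,(190+(x+.5)/3-.5,110+(y+.5)/3-.5),z)
g=lambda x,y,z: ray(s,(80+(x+.5)/2.4-.5,180+(y-330+.5)/2.4-.5),z)
c=np.array([f(41,99,10),f(451,86,10),f(460,222,10),f(45,239,10)]);print(c.mean(0),c)
print("tape",f(255,154,34),"mug",f(712,199,90),"coaster",f(664,216,5))
c=np.array([g(263,463,10),g(309,541,10),g(581,415,10),g(527,351,10)]);print(c.mean(0),c)
print("tape",g(422,427,34),"mug",g(96,484,90),"coaster",g(112,525,5))
E
```

```text
[623.7 -38.7] [[ 667.8  123.3]
 [ 687.  -193.4]
 [ 580.7 -200.3]
 [ 559.2  115.6]]
tape [624.4 -41.5] mug [ 590.  -359.8] coaster [ 590.4 -358.9]
[624.6 -38.4] [[ 581.9 -199.8]
 [ 689.5 -192.4]
 [ 665.7  122.8]
 [ 561.1  115.9]]
tape [626.5 -42.6] mug [ 600.3 -360.3] coaster [ 586.3 -358.5]
```

```bash
cat >> h.py <<'E'
def world_circ(i,m,box,z):
    c=blob(m,box); return cv2.minEnclosingCircle(np.array([ray(i,p[0],z) for p in c],np.float32))
def tape(i):
    hsv=cv2.cvtColor(i["pixels"],cv2.COLOR_RGB2HSV); return (hsv[...,2]>125).astype(np.uint8)*255
E
python3 - <<'E'
from h import *
i=grab("top")
# interior of stand box only
print("tape",world_circ(i,tape(i),(240,142,305,182),34))
m=tape(i);c=blob(m,(240,142,305,182));x,y,w,h=cv2.boundingRect(c);print(x,y,w,h,ray(i,(x+w/2-.5,y+h/2-.5),34))
E
```

```text
tape ((624.48876953125, -41.18144607543945), 32.512447357177734)
261 147 29 28 [625.57137785 -42.17707961]
```

```bash
python3 - <<'E'
from h import *
import json
for n,box in(("scene",(308,125,340,155)),("top",(115,230,152,265))):
    i=ctrl.get_image(n);i["pixels"]=cv2.imread(f"pics/{n}0.png")[:,:,::-1].copy()
    hsv=cv2.cvtColor(i["pixels"],cv2.COLOR_RGB2HSV);m=((hsv[...,1]<100)).astype(np.uint8)*255
    c=blob(m,box);x,y,w,h=cv2.boundingRect(c);M=cv2.moments(c)
    # silhouette centroid ~ tin mid-height
    print(n,(x,y,w,h),"mid",ray(i,(x+w/2-.5,y+h/2-.5),11),"cent",ray(i,(M["m10"]/M["m00"],M["m01"]/M["m00"]),11))
E
```

```text
scene (314, 132, 19, 17) mid [423.33137781 269.44008672] cent [422.89261468 269.7340542 ]
top (120, 235, 26, 24) mid [426.31150497 270.7252849 ] cent [426.43230139 270.11669607]
```

```bash
python3 -m handwheel '[[[0,0,0],[0.004,-0.001,0.015],0],[[0,0,0],[0,0,0.03],0],[[0,0,0],[0,0,0.035],0],[[0,0,0],[0,0,0.035],0],[[0,0,0],[0,0,0.025],0]]'
python3 -m handwheel '[[[0,0,0],[0,0,0.015],0],[[0,0,0],[0,0,0.01],0],[[0,0,0],[0,0,0.003],0],[[0,0,0],[0,0,0],0],[[0,0,0],[0,0,0],0]]'
python3 -m handwheel '[[[0,0,0],[0,0,0],0],[[0,0,0],[0,0,0],0.3],[[0,0,0],[0,0,0],0.4],[[0,0,0],[0,0,0],0.6],[[0,0,0],[0,0,0],1]]'
python3 -m handwheel '[[[0,0,0],[0,0,0],1],[[0,0,0],[0,0,0],1],[[0,0,0],[0,0,0],1],[[0,0,0],[0,0,0],1],[[0,0,0],[0,0,0],1]]'
```

```text
clock: 19.05
eef_pos: [425.5, 270.7, 30.7]
tool_rot: [-3.14, 0.001, 1.571]
force: [-0.5, -0.4, -0.1]
width: 85.2
gripper_force: 0.0
clock: 19.47
eef_pos: [426.5, 271.9, 5.6]
tool_rot: [3.14, -0.001, 1.571]
force: [-0.2, 0.5, -0.8]
width: 85.4
gripper_force: 0.0
clock: 19.88
eef_pos: [426.3, 271.6, 5.9]
tool_rot: [3.14, -0.0, 1.571]
force: [-0.4, -0.8, 9.7]
width: 49.4
gripper_force: 61.3
clock: 20.3
eef_pos: [426.3, 271.6, 5.9]
tool_rot: [3.14, -0.0, 1.571]
force: [-0.9, -1.1, 10.1]
width: 49.7
gripper_force: 61.4
```

```bash
python3 -m handwheel '[[[0,0,0],[0,0,-0.01],1],[[0,0,0],[0,0,-0.02],1],[[0,0,0],[0,0,-0.03],1],[[0,0,0],[0,0,-0.035],1],[[0,0,0],[0,0,-0.03],1]]'
python3 -m handwheel '[[[0,0,0],[0,0,-0.02],1],[[0,0,0],[-0.008,0.005,-0.005],1],[[0,0,0],[-0.016,0.01,0],1],[[0,0,0],[-0.027,0.017,0],1],[[0,0,0],[-0.027,0.017,0],1]]'
python3 -m handwheel '[[[0,0,0],[-0.027,0.017,0],1],[[0,0,0],[-0.027,0.017,0],1],[[0,0,0],[-0.027,0.017,0],1],[[0,0,0],[-0.027,0.017,0],1],[[0,0,0],[-0.027,0.017,0],1]]'
python3 -m handwheel '[[[0,0,0],[-0.027,0.017,0],1],[[0,0,0],[-0.027,0.017,0],1],[[0,0,0],[-0.02,0.014,0],1],[[0,0,0],[-0.014,0.01,0],1],[[0,0,0],[-0.007,0.005,0],1]]'
python3 -m handwheel '[[[0,0,0],[-0.003,0.001,0],1],[[0,0,0],[0,0,0],1],[[0,0,0],[0,0,0],1]]'
```

```text
clock: 20.72
eef_pos: [425.6, 271.4, 132.0]
tool_rot: [3.141, -0.0, 1.571]
force: [0.2, 0.6, -0.4]
width: 49.4
gripper_force: 62.7
clock: 21.13
eef_pos: [474.9, 192.5, 154.8]
tool_rot: [-3.141, 0.0, 1.573]
force: [0.6, 0.5, -0.0]
width: 49.3
gripper_force: 62.7
clock: 21.55
eef_pos: [559.9, 55.9, 154.2]
tool_rot: [-3.14, 0.001, 1.57]
force: [0.7, 0.2, 0.1]
width: 49.8
gripper_force: 62.7
clock: 21.97
eef_pos: [623.3, -41.0, 153.7]
tool_rot: [-3.14, 0.002, 1.566]
force: [0.1, -0.2, -0.2]
width: 49.2
gripper_force: 62.7
clock: 22.22
eef_pos: [623.0, -38.1, 154.6]
tool_rot: [-3.14, -0.001, 1.573]
force: [-0.8, 0.5, -0.5]
width: 49.5
gripper_force: 62.7
```

```bash
python3 -m handwheel '[[[0,0,0],[-0.0015,0.0015,0.012],1],[[0,0,0],[0,0,0.027],1],[[0,0,0],[0,0,0.03],1],[[0,0,0],[0,0,0.02],1],[[0,0,0],[0,0,0.01],1]]'
python3 -m handwheel '[[[0,0,0],[0,0,0.003],1],[[0,0,0],[0,0,0],1],[[0,0,0],[0,0,0],1]]'
python3 - <<'E'
from h import *
s=grab("scene")
d=cv2.resize(s["pixels"][170:260,200:320,::-1],None,fx=6,fy=6,interpolation=cv2.INTER_CUBIC)
cv2.imwrite("pics/tin2.png",d)
E
```

```text
clock: 22.63
eef_pos: [622.7, -39.8, 52.3]
tool_rot: [-3.136, -0.0, 1.573]
force: [-0.4, -0.1, -0.0]
width: 49.6
gripper_force: 62.7
clock: 22.88
eef_pos: [626.3, -40.4, 53.7]
tool_rot: [3.14, -0.0, 1.572]
force: [0.3, -0.0, -0.8]
width: 49.3
gripper_force: 62.7
```

View pics/tin2.png

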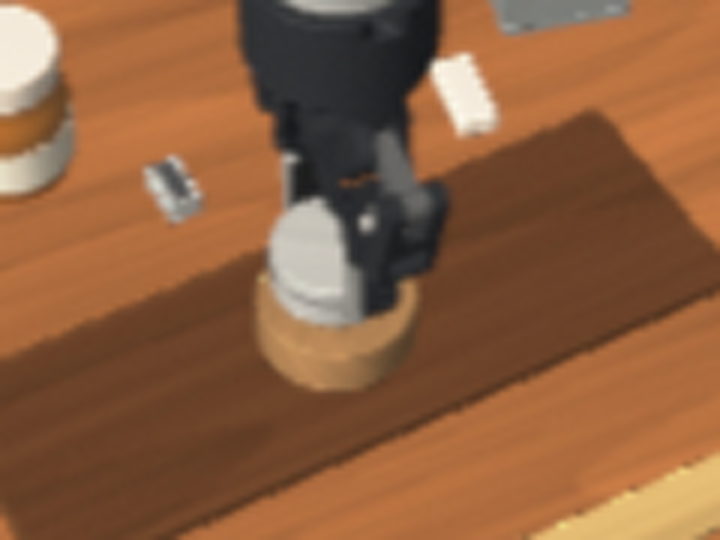

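The tin is held flat just above the tape, with left edges at about x=268 (tin) and x=257 (tape). That puts the tin roughly 2 mm too far towards -y, so I'll shift it, lower it and release.

```bash
python3 -m handwheel '[[[0,0,0],[0.002,-0.0005,0.004],1],[[0,0,0],[0,0,0.004],1],[[0,0,0],[0,0,0.003],1],[[0,0,0],[0,0,0.002],1],[[0,0,0],[0,0,0],1]]'
python3 -m handwheel '[[[0,0,0],[0,0,0.0005],1],[[0,0,0],[0,0,0],1]]'
python3 -m handwheel '[[[0,0,0],[0,0,0],0.5],[[0,0,0],[0,0,0],0.3],[[0,0,0],[0,0,0],0.2],[[0,0,0],[0,0,0],0.0],[[0,0,0],[0,0,0],0]]'
python3 -m handwheel '[[[0,0,0],[0,0,0],0],[[0,0,0],[0,0,0],0],[[0,0,0],[0,0,-0.01],0],[[0,0,0],[0,0,-0.02],0],[[0,0,0],[0,0,-0.03],0]]'
python3 -m handwheel '[[[0,0,0],[0,0,-0.03],0],[[0,0,0],[0,0,-0.02],0],[[0,0,0],[0,0,-0.01],0],[[0,0,0],[0,0,-0.005],0],[[0,0,0],[0,0,0],0]]'
```

```text
clock: 23.35
eef_pos: [624.9, -39.0, 40.1]
tool_rot: [-3.141, 0.0, 1.571]
force: [-1.0, 0.4, 3.3]
width: 49.4
gripper_force: 63.1
clock: 23.52
eef_pos: [624.9, -39.0, 40.0]
tool_rot: [3.142, 0.0, 1.571]
force: [-2.9, 0.3, 6.4]
width: 49.4
gripper_force: 63.4
clock: 23.93
eef_pos: [625.0, -39.0, 39.1]
tool_rot: [-3.142, -0.0, 1.571]
force: [0.4, -0.3, 0.5]
width: 85.4
gripper_force: 0.0
clock: 24.35
eef_pos: [623.0, -39.0, 98.2]
tool_rot: [-3.137, -0.0, 1.571]
force: [0.1, 0.1, -0.2]
width: 85.4
gripper_force: 0.0
clock: 24.77
eef_pos: [625.3, -39.1, 165.2]
tool_rot: [3.14, 0.0, 1.571]
force: [-0.2, 0.2, 0.0]
width: 85.5
gripper_force: 0.0
```

```bash
python3 -m handwheel '[[[0,0,0],[-0.008,-0.015,0],0],[[0,0,0],[-0.016,-0.03,0],0],[[0,0,0],[-0.016,-0.03,0],0],[[0,0,0],[-0.016,-0.03,0],0],[[0,0,0],[-0.014,-0.025,0],0]]'
python3 -m handwheel '[[[0,0,0],[-0.01,-0.017,0],0],[[0,0,0],[-0.005,-0.01,0],0],[[0,0,0],[0,0,0],0],[[0,0,0],[0,0,0],0],[[0,0,0],[0,0,0],0]]'
python3 - <<'E'
from h import *
i=grab("top");s=grab("scene")
b=cv2.resize(i["pixels"][120:220,210:320,::-1],None,fx=3.5,fy=3.5,interpolation=cv2.INTER_CUBIC)
d=cv2.resize(s["pixels"][170:270,200:310,::-1],None,fx=3.5,fy=3.5,interpolation=cv2.INTER_CUBIC)
cv2.imwrite("pics/tin3.png",np.hstack([b,d]))
hsv=cv2.cvtColor(i["pixels"],cv2.COLOR_RGB2HSV)
print("tape+tin",world_circ(i,tape(i),(240,140,305,182),34))
g=((hsv[...,1]<90)&(hsv[...,2]>110)).astype(np.uint8)*255
c=blob(g,(240,135,305,182));x,y,w,h=cv2.boundingRect(c);print("tin",(x,y,w,h),world_circ(i,g,(240,135,305,182),56),ray(i,(x+w/2-.5,y+h/2-.5),56))
E
```

```text
clock: 25.18
eef_pos: [491.2, -109.9, 162.6]
tool_rot: [-3.137, -0.0, 1.571]
force: [-1.4, -0.3, -0.9]
width: 85.5
gripper_force: 0.0
clock: 25.6
eef_pos: [469.6, -123.0, 164.2]
tool_rot: [3.14, -0.001, 1.572]
force: [-0.1, 0.4, -0.3]
width: 85.0
gripper_force: 0.0
tape+tin ((624.46240234375, -41.01064682006836), 32.685482025146484)
tin (264, 147, 24, 24) ((625.2484741210938, -41.45738983154297), 26.399747848510742) [625.60706254 -42.18654675]
```

View pics/tin3.png

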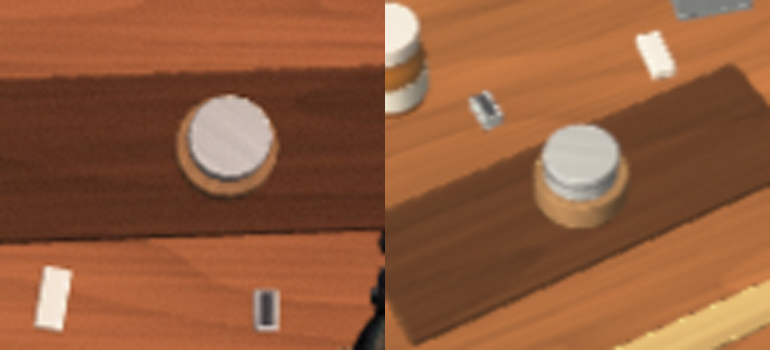

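The tin sits centred on the tape, to within about 1 mm by measurement. Next is the jar: descend and grip.

```bash
python3 -m handwheel '[[[0,0,0],[-0.001,-0.0015,0.015],0],[[0,0,0],[0,0,0.03],0],[[0,0,0],[0,0,0.035],0],[[0,0,0],[0,0,0.03],0],[[0,0,0],[0,0,0.02],0]]'
python3 -m handwheel '[[[0,0,0],[0,0,0.012],0],[[0,0,0],[0,0,0.006],0],[[0,0,0],[0,0,0.002],0],[[0,0,0],[0,0,0],0],[[0,0,0],[0,0,0],0]]'
python3 -m handwheel '[[[0,0,0],[0,0,0],0],[[0,0,0],[0,0,0],0.3],[[0,0,0],[0,0,0],0.4],[[0,0,0],[0,0,0],0.6],[[0,0,0],[0,0,0],1]]'
python3 -m handwheel '[[[0,0,0],[0,0,0],1],[[0,0,0],[0,0,0],1],[[0,0,0],[0,0,0],1],[[0,0,0],[0,0,0],1],[[0,0,0],[0,0,0],1]]'
```

```text
clock: 26.12
eef_pos: [466.4, -124.0, 31.8]
tool_rot: [-3.14, -0.001, 1.573]
force: [0.9, 1.4, -0.1]
width: 85.3
gripper_force: 0.0
clock: 26.53
eef_pos: [467.3, -124.9, 14.9]
tool_rot: [3.14, 0.0, 1.571]
force: [-0.2, -0.1, 0.9]
width: 85.6
gripper_force: 0.0
clock: 26.95
eef_pos: [467.0, -125.2, 15.5]
tool_rot: [3.14, 0.001, 1.571]
force: [-1.3, -0.9, 10.3]
width: 56.2
gripper_force: 62.0
clock: 27.37
eef_pos: [467.0, -125.2, 15.5]
tool_rot: [3.14, 0.001, 1.571]
force: [-1.2, 0.6, 9.1]
width: 56.4
gripper_force: 62.0
```

```bash
python3 -m handwheel '[[[0,0,0],[0,0,-0.01],1],[[0,0,0],[0,0,-0.02],1],[[0,0,0],[0,0,-0.025],1],[[0,0,0],[0,0,-0.02],1],[[0,0,0],[0,0,-0.01],1]]'
python3 -m handwheel '[[[0,0,0],[-0.002,0.01,0],1],[[0,0,0],[-0.004,0.02,0],1],[[0,0,0],[-0.004,0.025,0],1],[[0,0,0],[-0.004,0.025,0],1],[[0,0,0],[-0.004,0.025,0],1]]'
python3 -m handwheel '[[[0,0,0],[-0.004,0.025,0],1],[[0,0,0],[-0.004,0.018,0],1],[[0,0,0],[-0.002,0.01,0],1],[[0,0,0],[0,0.005,0],1],[[0,0,0],[0,0,0],1]]'
python3 -m handwheel '[[[0,0,0],[0,0,0],1],[[0,0,0],[0,0,0],1]]'
```

```text
clock: 27.78
eef_pos: [467.3, -125.2, 101.8]
tool_rot: [3.139, 0.001, 1.571]
force: [0.6, 0.5, -1.7]
width: 56.0
gripper_force: 64.5
clock: 28.2
eef_pos: [572.0, -143.4, 99.3]
tool_rot: [-3.141, -0.0, 1.571]
force: [-0.1, 0.6, -1.3]
width: 56.1
gripper_force: 64.5
clock: 28.62
eef_pos: [629.7, -152.8, 98.8]
tool_rot: [-3.141, -0.001, 1.571]
force: [-0.2, -0.1, -1.7]
width: 56.2
gripper_force: 64.5
clock: 28.78
eef_pos: [628.1, -152.8, 99.1]
tool_rot: [-3.14, -0.0, 1.571]
force: [-0.5, -0.2, -1.4]
width: 56.2
gripper_force: 64.5
```

```bash
python3 -m handwheel '[[[0,0,0],[0,0.0015,0.01],1],[[0,0,0],[-0.0005,0,0.02],1],[[0,0,0],[0,0,0.02],1],[[0,0,0],[0,0,0.012],1],[[0,0,0],[0,0,0.004],1]]'
python3 -m handwheel '[[[0,0,0],[0,0,0],1],[[0,0,0],[0,0,0],1],[[0,0,0],[0,0,0.003],1],[[0,0,0],[0,0,0.002],1],[[0,0,0],[0,0,0],1]]'
```

```text
clock: 29.2
eef_pos: [628.7, -153.2, 30.6]
tool_rot: [-3.137, -0.001, 1.571]
force: [-0.1, 0.6, -1.5]
width: 55.7
gripper_force: 64.5
clock: 29.62
eef_pos: [631.1, -153.6, 28.6]
tool_rot: [3.141, 0.0, 1.571]
force: [-0.4, 0.4, -1.9]
width: 55.9
gripper_force: 64.5
```

```bash
python3 -m handwheel '[[[0,0,0],[0,0,0.002],1],[[0,0,0],[0,0,0.001],1],[[0,0,0],[0,0,0],1],[[0,0,0],[0,0,0],1]]'
python3 -m handwheel '[[[0,0,0],[0,0,0],0.5],[[0,0,0],[0,0,0],0.3],[[0,0,0],[0,0,0],0.2],[[0,0,0],[0,0,0],0.0],[[0,0,0],[0,0,0],0]]'
python3 -m handwheel '[[[0,0,0],[0,0,0],0],[[0,0,0],[0,0,0],0],[[0,0,0],[0,0,-0.01],0],[[0,0,0],[0,0,-0.02],0],[[0,0,0],[0,0,-0.03],0]]'
python3 -m handwheel '[[[0,0,0],[0,0,-0.035],0],[[0,0,0],[0,0,-0.03],0],[[0,0,0],[0,0,-0.02],0],[[0,0,0],[0,0,-0.01],0],[[0,0,0],[0,0,0],0]]'
```

```text
clock: 29.95
eef_pos: [631.1, -153.6, 25.6]
tool_rot: [3.141, 0.0, 1.571]
force: [-0.0, 0.7, 1.1]
width: 56.3
gripper_force: 64.6
clock: 30.37
eef_pos: [631.0, -153.4, 25.3]
tool_rot: [3.141, -0.0, 1.571]
force: [0.3, -0.7, -0.2]
width: 85.6
gripper_force: 0.0
clock: 30.78
eef_pos: [629.0, -153.1, 84.1]
tool_rot: [-3.137, -0.001, 1.571]
force: [0.2, 0.3, -0.9]
width: 85.5
gripper_force: 0.0
clock: 31.2
eef_pos: [632.5, -153.7, 183.5]
tool_rot: [3.136, 0.001, 1.571]
force: [-0.3, 0.7, -0.4]
width: 85.4
gripper_force: 0.0
```

```bash
python3 -m handwheel '[[[0,0,0],[0.012,-0.006,0],0],[[0,0,0],[0.024,-0.013,0],0],[[0,0,0],[0.03,-0.016,0],0],[[0,0,0],[0.03,-0.016,0],0],[[0,0,0],[0.03,-0.016,0],0]]'
python3 -m handwheel '[[[0,0,0],[0.03,-0.016,0],0],[[0,0,0],[0.03,-0.016,0],0],[[0,0,0],[0.03,-0.016,0],0],[[0,0,0],[0.03,-0.016,0],0],[[0,0,0],[0.024,-0.014,0],0]]'
python3 -m handwheel '[[[0,0,0],[0.014,-0.009,0],0],[[0,0,0],[0.006,-0.004,0],0],[[0,0,5.9],[0.002,-0.001,0],0],[[0,0,5.9],[0,0,0],0],[[0,0,0],[0,0,0],0]]'
python3 -m handwheel '[[[0,0,0],[0,0,0.015],0],[[0,0,0],[0,0,0.025],0],[[0,0,0],[0,0,0.015],0],[[0,0,0],[0,0,0.005],0],[[0,0,0],[0,0,0],0]]'
python3 - <<'E'
from h import *
i=grab("top");s=grab("scene")
b=cv2.resize(i["pixels"][120:220,210:320,::-1],None,fx=3.5,fy=3.5,interpolation=cv2.INTER_CUBIC)
b=cv2.resize(i["pixels"][120:260,150:360,::-1],(400,267),interpolation=cv2.INTER_CUBIC)
d=cv2.resize(s["pixels"][70:260,180:340,::-1],(400,475),interpolation=cv2.INTER_CUBIC)
cv2.imwrite("pics/pot1.png",np.hstack([cv2.copyMakeBorder(b,0,208,0,0,0),d]))
print(ctrl.read_state()["eef_pos"])
E
```

```text
clock: 31.62
eef_pos: [561.8, -26.6, 178.6]
tool_rot: [-3.138, -0.0, 1.57]
force: [-0.3, 0.1, 0.1]
width: 85.7
gripper_force: 0.0
clock: 32.03
eef_pos: [483.5, 118.5, 179.0]
tool_rot: [-3.139, -0.0, 1.573]
force: [-0.8, 0.3, 0.1]
width: 85.7
gripper_force: 0.0
clock: 32.45
eef_pos: [471.6, 137.5, 179.4]
tool_rot: [-3.14, 0.002, 1.362]
force: [-0.1, 0.1, 0.8]
width: 85.2
gripper_force: 0.0
clock: 32.87
eef_pos: [471.0, 137.4, 118.8]
tool_rot: [-3.138, 0.002, 1.366]
force: [-0.8, 1.0, -1.2]
width: 85.3
gripper_force: 0.0
[472.27429752 138.21498136 120.45381227]
```

View pics/pot1.png

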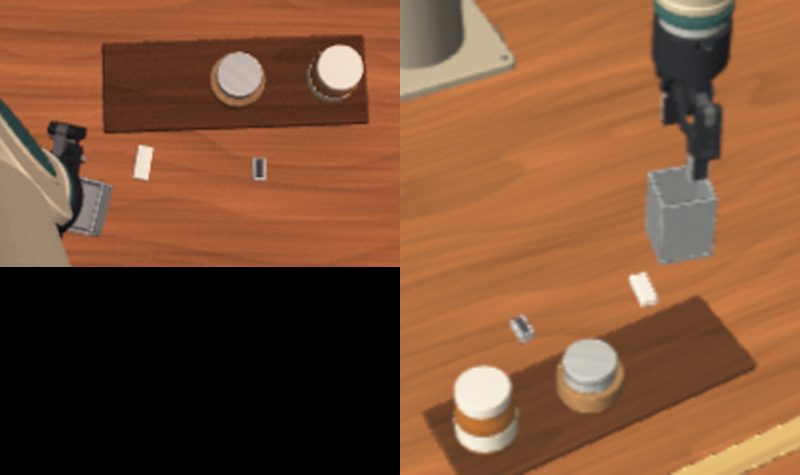

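The jar stands on the stand near its right end, and the gripper is over the pot at about (685,180) in the right panel. I'll descend and grip.

```bash
python3 -m handwheel '[[[0,0,0],[0,0,0.015],0],[[0,0,0],[0,0,0.025],0],[[0,0,0],[0,0,0.025],0],[[0,0,0],[0,0,0.015],0],[[0,0,0],[0,0,0.007],0]]'
python3 -m handwheel '[[[0,0,0],[0,0,0.002],0],[[0,0,0],[0,0,0],0.3],[[0,0,0],[0,0,0],0.3],[[0,0,0],[0,0,0],0.6],[[0,0,0],[0,0,0],1]]'
python3 -m handwheel '[[[0,0,0],[0,0,0],1],[[0,0,0],[0,0,0],1],[[0,0,0],[0,0,0],1],[[0,0,0],[0,0,0],1],[[0,0,0],[0,0,0],1]]'
```

```text
clock: 33.38
eef_pos: [471.8, 138.3, 32.5]
tool_rot: [-3.141, 0.001, 1.366]
force: [-0.2, -0.4, -0.0]
width: 85.5
gripper_force: 0.0
clock: 33.8
eef_pos: [472.8, 138.9, 32.7]
tool_rot: [3.14, -0.001, 1.365]
force: [-0.4, -0.0, 7.0]
width: 59.5
gripper_force: 62.3
clock: 34.22
eef_pos: [472.8, 138.8, 32.6]
tool_rot: [3.14, -0.001, 1.365]
force: [-0.1, -0.0, 7.4]
width: 59.3
gripper_force: 62.4
```

```bash
python3 -m handwheel '[[[0,0,0],[0,0,-0.01],1],[[0,0,0],[0,0,-0.02],1],[[0,0,0],[0,0,-0.025],1],[[0,0,-5],[0,0,-0.02],1],[[0,0,-5.2],[0,0,-0.01],1]]'
python3 -m handwheel '[[[0,0,-5],[0,0,0],1],[[0,0,0],[-0.005,0.01,0],1],[[0,0,0],[-0.01,0.02,0],1],[[0,0,0],[-0.013,0.025,0],1],[[0,0,0],[-0.013,0.025,0],1]]'
python3 -m handwheel '[[[0,0,0],[-0.013,0.025,0],1],[[0,0,0],[-0.01,0.018,0],1],[[0,0,0],[-0.006,0.011,0],1],[[0,0,0],[-0.003,0.006,0],1],[[0,0,0],[0,0,0],1]]'
python3 -m handwheel '[[[0,0,0],[0,0,0],1],[[0,0,0],[0,0,0],1]]'
```

```text
clock: 34.63
eef_pos: [473.0, 138.8, 119.4]
tool_rot: [3.138, -0.001, 1.547]
force: [-0.4, 0.8, -1.6]
width: 59.4
gripper_force: 61.6
clock: 35.05
eef_pos: [555.4, 101.2, 116.6]
tool_rot: [-3.141, 0.0, 1.628]
force: [-0.1, 0.0, -1.3]
width: 59.3
gripper_force: 61.6
clock: 35.47
eef_pos: [617.3, 72.2, 116.0]
tool_rot: [3.141, 0.0, 1.626]
force: [0.6, 0.5, -1.9]
width: 59.3
gripper_force: 61.7
clock: 35.63
eef_pos: [614.7, 74.7, 116.2]
tool_rot: [-3.14, -0.0, 1.631]
force: [0.7, -0.0, -2.5]
width: 59.4
gripper_force: 61.7
```

```bash
python3 -m handwheel '[[[0,0,0],[-0.0005,0.0015,0.01],1],[[0,0,0],[0,0,0.02],1],[[0,0,0],[0,0,0.02],1],[[0,0,0],[0,0,0.013],1],[[0,0,0],[0,0,0.005],1]]'
python3 -m handwheel '[[[0,0,0],[0,0,0],1],[[0,0,0],[0,0,0],1],[[0,0,0],[0,0,0.001],1],[[0,0,0],[0,0,0],1],[[0,0,0],[0,0,0],1]]'
```

```text
clock: 36.05
eef_pos: [615.4, 73.6, 45.7]
tool_rot: [-3.137, 0.001, 1.631]
force: [0.0, 0.0, -1.2]
width: 59.4
gripper_force: 61.7
clock: 36.47
eef_pos: [618.1, 73.6, 48.2]
tool_rot: [3.14, -0.0, 1.63]
force: [-0.5, -0.6, -1.3]
width: 59.3
gripper_force: 61.7
```

```bash
python3 -m handwheel '[[[0,0,0],[0,-0.0005,0.002],1],[[0,0,0],[0,0,0.002],1],[[0,0,0],[0,0,0.001],1],[[0,0,0],[0,0,0.0005],1],[[0,0,0],[0,0,0],1]]'
python3 -m handwheel '[[[0,0,0],[0,0,0],1],[[0,0,0],[0,0,0],0.5],[[0,0,0],[0,0,0],0.3],[[0,0,0],[0,0,0],0.1],[[0,0,0],[0,0,0],0]]'
python3 -m handwheel '[[[0,0,0],[0,0,0],0],[[0,0,0],[0,0,0],0],[[0,0,0],[0,0,0],0],[[0,0,0],[0,0,-0.01],0],[[0,0,0],[0,0,-0.02],0]]'
python3 -m handwheel '[[[0,0,0],[0,0,-0.035],0],[[0,0,0],[0,0,-0.035],0],[[0,0,0],[0,0,-0.03],0],[[0,0,0],[0,0,-0.02],0],[[0,0,0],[0,0,-0.01],0]]'
python3 -m handwheel '[[[0,0,0],[-0.01,-0.015,0],0],[[0,0,0],[-0.02,-0.025,0],0],[[0,0,0],[-0.02,-0.03,0],0],[[0,0,0],[-0.02,-0.03,0],0],[[0,0,0],[-0.02,-0.03,0],0]]'
python3 -m handwheel '[[[0,0,0],[-0.03,-0.02,0],0],[[0,0,0],[-0.035,-0.01,0],0],[[0,0,0],[-0.035,0,0],0],[[0,0,0],[-0.035,0,0],0],[[0,0,0],[-0.035,0,0],0]]'
python3 -m handwheel '[[[0,0,0],[-0.03,0,0],0],[[0,0,0],[-0.02,0,0],0],[[0,0,0],[-0.01,0,0],0],[[0,0,0],[0,0,0],0],[[0,0,0],[0,0,0],0]]'
python3 - <<'E'
from h import *
i=grab("top","topf");s=grab("scene","scenef")
b=cv2.resize(i["pixels"][110:220,190:450,::-1],None,fx=3,fy=3,interpolation=cv2.INTER_CUBIC)
d=cv2.resize(s["pixels"][140:290,80:410,::-1],None,fx=1.75,fy=1.75,interpolation=cv2.INTER_CUBIC)
d=cv2.copyMakeBorder(d,0,0,0,b.shape[1]-d.shape[1],0)
cv2.imwrite("pics/fin.png",np.vstack([b,d]))
E
```

```text
clock: 36.88
eef_pos: [617.0, 73.4, 42.7]
tool_rot: [3.141, 0.001, 1.63]
force: [-2.5, -1.0, 6.0]
width: 59.4
gripper_force: 62.6
clock: 37.3
eef_pos: [617.3, 73.6, 42.0]
tool_rot: [3.141, -0.0, 1.63]
force: [-0.4, 0.3, -0.2]
width: 81.4
gripper_force: 0.0
clock: 37.72
eef_pos: [615.2, 73.1, 70.4]
tool_rot: [-3.137, 0.001, 1.631]
force: [0.1, 0.0, 0.8]
width: 85.0
gripper_force: 0.0
clock: 38.13
eef_pos: [618.7, 74.1, 206.0]
tool_rot: [3.136, -0.001, 1.63]
force: [1.0, 1.2, 0.1]
width: 85.4
gripper_force: 0.0
clock: 38.55
eef_pos: [490.6, -24.9, 201.4]
tool_rot: [-3.14, 0.0, 1.631]
force: [-0.1, -0.9, 0.2]
width: 85.4
gripper_force: 0.0
clock: 38.97
eef_pos: [472.0, -197.2, 201.8]
tool_rot: [-3.141, -0.0, 1.63]
force: [0.7, 0.1, -0.6]
width: 85.0
gripper_force: 0.0
clock: 39.38
eef_pos: [476.1, -254.3, 201.5]
tool_rot: [-3.141, -0.001, 1.631]
force: [-1.3, 1.0, 0.3]
width: 85.3
gripper_force: 0.0
```

View pics/fin.png

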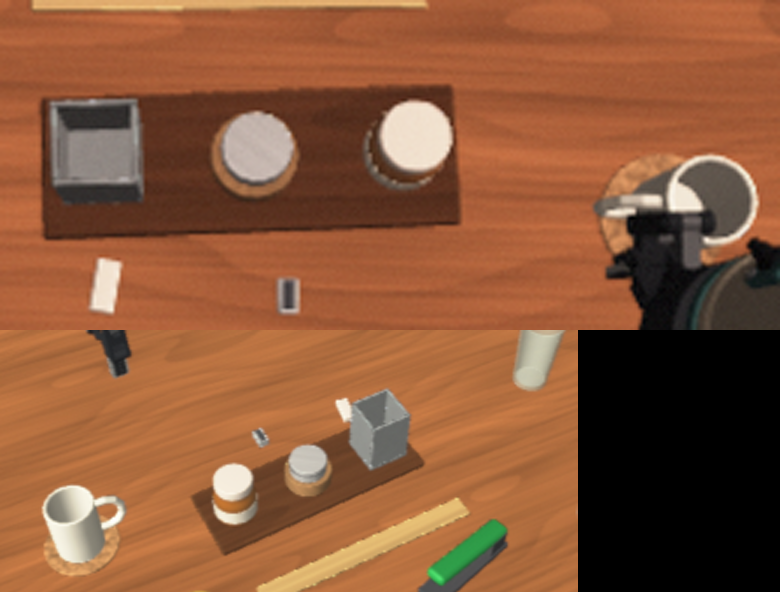

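Everything is in place. In the top crop the jar cap is at (414,137), the pot rim corners are at about (51,101), (138,97), (142,191) and (54,194), and the mug is on the coaster. I'll do a last numeric check in the stand frame.

```bash
python3 - <<'E'
from h import *
np.set_printoptions(precision=1,suppress=True)
i=grab("top")
f=lambda x,y,z: ray(i,(190+(x+.5)/3-.5,110+(y+.5)/3-.5),z)
a=.0603;u=np.array([-np.sin(a),np.cos(a)]);v=np.array([np.cos(a),np.sin(a)]);o=np.array([624,-38.7])
def fr(p):return np.array([(p-o)@v,(p-o)@u])
hsv=cv2.cvtColor(i["pixels"],cv2.COLOR_RGB2HSV);g=((hsv[...,1]<110)&(hsv[...,2]>170)).astype(np.uint8)*255
c,r=world_circ(i,g,(312,140,345,175),80);print("jar",fr(np.array(c)),r,fr(f(414,137,80)))
q=np.array([f(51,101,95),f(138,97,95),f(142,191,95),f(54,194,95)]);print([fr(p) for p in q])
print("pot base front edge L/R",fr(f(58,201,10)),fr(f(142,201,10)))
print("tape",fr(np.array([624.7,-41.3])))
E
```

```text
jar [   0.8 -115.6] 25.77968406677246 [  -0.3 -113.8]
[array([ 30.5, 141.7]), array([31.4, 80.9]), array([-35.3,  80. ]), array([-35.4, 140.8])]
pot base front edge L/R [-26.5 147.6] [-28.6  83.6]
tape [ 0.5 -2.6]
```

```bash
python3 -c "
from cell import ctrl
print(ctrl.finish_job())"
```

```text
the job is handed in; nothing more can be done
None
```

The job is done and handed in at about 40 s: the mug, tape, tin, jar and pot are all placed as asked and released, the glass was not touched, and the tape sits about 3 mm off the stand's middle, measured along its length.

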